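# Lock the dressing shaker and hold it up on its side

## Robot

A 6-joint arm with a two-finger parallel gripper is mounted at the origin on the work surface; the furniture and walls round the work are solid. World frame = base frame: x ahead of the robot, y to its left, z up, the work surface at z = 0. Lengths are in mm, angles in rad, forces in N, time in s.
With the tool pointing down it reaches from about 400 to 925 mm from the base axis. Payload 12.5 kg.
Tool frame: the origin (TCP) lies midway between the tips of the shut fingers; the grasp point (between the pads) lies env.grasp_offset behind it (env.grasp_offset is the distance from the TCP to the grasp point, in mm); x points along the fingers, y is the direction in which the jaws open and shut, and the axes are right-handed (so a half turn about x gives the same grasp; the last joint's range is limited). The gripper opens to 95 mm and grips with 3 to 60 N. Pads are 20 mm wide; open, the fingers measure 119 mm over their backs; the gripper's body (75 mm by 180 mm) begins 59 mm behind the grasp point.
Start: joints at [1.202, 0.491, 1.559, -0, 1.092, -0.106], TCP at [162.348, 603.564, 214.661] pointing down, gripper open.
Joint ranges: [-3.1, 3.1], [-0.84, 2.19], [0.05, 2.79], [-1.13, 4.28], [0.06, 2.93], [-2.69, 2.69]. Speed limits (rad/s): [2.22, 2.22, 2.79, 3.14, 3.14, 3.14].

## Interface

Orientations are given as [roll, pitch, yaw] about the fixed x, y, z axes, in that order (R = Rz(yaw) Ry(pitch) Rx(roll)).
In Python, from cell import env gives the robot as it stands.
- The arm moves only by the tool apply_moves, never from a script. Its arguments are lists of equal length, an entry for each row: "offset": the shift along the world's x, y, z in units of 25 mm (1.0 is 25 mm), a list of three; "yaw": the turn about the world's z in units of 6 degrees (1.0 is 6 degrees); "jaw": the closure, from -1 (fully open) to 1 (shut), so that 0 is half open. A call has 1 to 20 rows; each row is the pose to reach, as a shift and turn from the pose measured when the call began; what a row does not reach only later rows make up. A row lasts 1/8 s, in which the tool goes at most 62.5 mm and 10.7 degrees, less where a joint would pass 70% of its speed; a pose out of reach is approached as far as the arm can. A call with a gripper value outside its range is refused whole. The fingers move at their own pace and stop on an object; the grip force is fixed at half the most. Time passes only in rows, so rows that repeat a pose let the fingers close. It gives the time, the measured TCP pose, the force and the opening at its end, in the units of the state.
- env.state(): the state, without advancing time (a new reading comes with each control period).
- env.read_camera(name): name is "scene" or "top" or "wrist"; returns a dict with "frame" (400x640x3 uint8, red, green, blue), "fx", "fy", "cx", "cy" (pixels), "xyz" and "rotation" of the camera in the world; the wrist camera has in their place "hand_eye" (4x4, takes a point from camera to tool coordinates, whose origin is the TCP and whose axes are the tool frame's). Camera axes: x right, y down, z forward; pixel columns grow to the right and rows downward; lengths in mm; the calibration is good to about 2 mm. A picture is of the moment at which its call begins: read the wrist's pose just before it. There is no depth.
- env.job_done(): hands the job in, once; it reports no verdict.
The state is a dict: "t": time; "joints": joint angles; "qvel": joint speeds; "tau": joint torques, N m; "eef_pos": TCP position; "tcp_rot": TCP orientation; "ft_force": force on the tool from outside, world axes, zero at the start; "moment": the same for the moment, N m; "opening": opening from 0.0 (shut) to 1.0 (fully open).
Only numpy, scipy, OpenCV 4.12 (cv2) and the standard library are available. Lean on these libraries where they do the work, as an engineer would, in place of code of your own. Each camera call takes 0.05 s, during which the arm holds its last target.

## Task

Get the square steel dressing shaker ready for shaking: while it still stands in the wooden block, turn the black ring round its lid clockwise (seen from above) to the locked mark, so that nothing can spill. Then draw the shaker straight up out of its well, turn it over onto its side (within 30 degrees of level) and finish with the gripper still holding it like that, still and locked, well above the block and jars and touching nothing else. Leave the two spice jars standing in their wells.

Things in the scene. Friction and masses are not known exactly. Their poses are not given: they have to be found in the camera images.
- shaker: Square bare-steel shaker with a black ring at its top, 140 mm tall, 0.22 to 0.35 kg, centre of mass 65 mm above its foot. Origin: centre of the underside; z runs up to the lid, -x is the front face, which bears the locked mark (short dark upright rib below its top edge). Stands in one well of the block with 2 mm play each side, faces parallel to the block's; the square well keeps it from turning.
- shaker_grip (a point): Point on the shaker's axis 95 mm above its foot, axes as the shaker. Grip here: the steel part is 54 x 54 mm with flat faces from the foot to 107 mm (then a 46 mm square step to 111 mm); the ring above is narrower, so it can be gripped from above on two opposite faces.
- lock_ring (a joint): Captive black ribbed ring round the lid. Turns about the shaker's z; value in rad, growing clockwise seen from above: 0 open, 1.40 locked, at its end stop, the ring's line then over the mark on the front face. Starts between 0 and 0.5; 0.06 N m of friction, stays where it is left.
- ring_center (a point): Centre of the lock ring, on the shaker's axis 124 mm above its foot; axes as the shaker. The ring is 47 mm across and 20 mm high (114 to 134 mm above the foot), with a low 35 mm steel lid plate above it up to 140 mm. Fingertips can reach 3 mm below the ring before they meet the shaker's shoulder.
- ring_line (a point): Outer top end of the thin steel line inlaid in the lock ring, 23.5 mm from the axis, 134 mm above the foot. Locked, it points to the front (-x) of the shaker.
- shaker_foot (a point): Centre of the shaker's underside; axes as the shaker.
- shaker_lid (a point): Centre of the shaker's top, 140 mm from the foot; axes as the shaker.
- block: Fixed wooden block, 94 x 262 x 56 mm high, origin at the centre of its underside. Three wells in a row along its own y at -80, 0 and +80 mm, 58 mm square, 48 mm deep (floor 8 mm over the table). Which well holds the shaker varies; a spice jar stands in each other well. Fingers gripping the shaker's body should close across the row (along the block's x), where nothing stands beside it.
- spice_jar_3: Round spice jar with a dark cap, 41 mm in diameter, 105 mm tall (its top 113 mm above the table), loose in one of the wells. Origin: centre of its underside, z up.
- spice_jar_4: The other round spice jar, of the same size, in the remaining well. Origin: centre of its underside, z up.
- blender_base: Bystander: dark blender motor base, 138 mm wide and 164 mm tall, at the far right. Origin: centre of its underside.
- honey_jar: Bystander: honey jar with a red lid, 60 mm wide, 85 mm tall, standing on the flat kitchen scale (20 mm high) at the far left. Origin: centre of its underside.
- oil_bottle: Bystander: tall dark oil bottle, 61 mm wide and 268 mm tall, on the wooden tray at the left. Origin: centre of its underside.
- pepper_mill: Bystander: wooden pepper mill, 58 mm wide and 150 mm tall, on the same tray. Origin: centre of its underside.
There are look-alikes about, which are no part of the job. What is shaped like the spice_jar_4 but blue or purple is not meant.

How it is judged (in metres and radians):
On the way, in this order (a step that is already met when the one before it is completed fails the run):
1. the ring is turned to the locked mark while the shaker stands in its well (value of joint lock_ring above 1.25 rad and z of shaker_foot in the frame of block below 0.018 m), for 0.2 s.
2. the shaker is drawn up out of its well, upright and locked (value of joint lock_ring above 1.25 rad and z of shaker_foot in the frame of block above 0.058 m and angle between shaker's own z axis and vertical below 0.5 rad), for 0.1 s.
At the end, for the whole second after the job is handed in: Ring within 0.15 rad of its locked stop; the shaker's axis within 32 degrees of level; its foot and lid both over 130 mm above the table; held by the fingers (over 2 N), still (under 30 mm/s and 0.2 rad/s), and touched by neither block, jars, blender, bottle nor mill (value of joint lock_ring above 1.25 rad and angle between shaker's own z axis and vertical between 1 and 2.14 rad and height (world z) of each of shaker_foot, shaker_lid above 0.13 m and linear speed of shaker below 0.03 m/s and angular speed of shaker below 0.2 rad/s and contact force between the fingers and shaker above 2 N and contact force between shaker and block below 0.3 N and contact force between shaker and spice_jar_3 below 0.3 N and contact force between shaker and spice_jar_4 below 0.3 N and contact force between shaker and blender_base below 0.3 N and contact force between shaker and honey_jar below 0.3 N and contact force between shaker and oil_bottle below 0.3 N and contact force between shaker and pepper_mill below 0.3 N); the arm keeps its last pose, push and grip.
It fails at once if the shaker is tipped (over 20 degrees) before its ring is locked (angle between shaker's own z axis and vertical above 0.35 rad and value of joint lock_ring below 1.2 rad).
It fails at once if a spice jar is knocked over or taken out of its well ((angle between spice_jar_3's own z axis and vertical above 0.5 rad or distance of spice_jar_3 from where it was at the start of the episode above 0.05 m) or (angle between spice_jar_4's own z axis and vertical above 0.5 rad or distance of spice_jar_4 from where it was at the start of the episode above 0.05 m)).
It also fails if it takes over 43 s, if anything falls off the work surface, if the arm or the gripper's body presses on something with over 40 N, if the wrist force passes 120 N, or if a joint passes its speed limit or range.

## Working session

There is one attempt and no reset: what is moved stays moved. The work goes in short steps, Python scripts to look and compute and a tool call to move; the robot and the scene stay as the last step left them, time stands still between calls to the robot, and variables do not carry over. Pictures are saved under pics/ and viewed, and the job is handed in when it is done.

Besides the shell and the picture viewer there is one more tool, called after "Request:" as name(argument=value, ...), one argument or row to a line, values as JSON. apply_moves: Moves the arm, as the interface text tells. Its arguments: {"type":"object","properties":{"offset":{"type":"array"},"yaw":{"type":"array"},"jaw":{"type":"array"}},"required":["offset","yaw","jaw"]}

```bash
ls; mkdir -p pics; cat > h.py <<'E'
from cell import env
import numpy as np, cv2
from scipy.spatial.transform import Rotation as R
def cam(n):
    s=env.state(); c=env.read_camera(n)
    if 'hand_eye' in c:
        T=np.eye(4);T[:3,:3]=R.from_euler('xyz',s['tcp_rot']).as_matrix();T[:3,3]=s['eef_pos']
        T=T@np.array(c['hand_eye']);c['xyz']=T[:3,3];c['rotation']=T[:3,:3]
    c['rotation']=np.array(c['rotation']);c['xyz']=np.array(c['xyz'])
    return c
def save(c,n): cv2.imwrite('pics/'+n+'.png',c['frame'][:,:,::-1])
def ray(c,u,v,z):
    d=c['rotation']@np.array([(u-c['cx'])/c['fx'],(v-c['cy'])/c['fy'],1]); return c['xyz']+d*(z-c['xyz'][2])/d[2]
def proj(c,p):
    q=c['rotation'].T@(np.array(p)-c['xyz']); return np.array([c['fx']*q[0]/q[2]+c['cx'],c['fy']*q[1]/q[2]+c['cy']])
E
python3 - <<'E'
from h import *
import pickle
print(env.state()); print(env.grasp_offset)
for n in ('scene','top','wrist'):
    c=cam(n); save(c,n+'0'); pickle.dump(dict(c),open(n+'0.pkl','wb')); print(n,c['fx'],c['xyz'].round(1),c['rotation'].round(3).tolist())
E
```

```text
pics
{'t': 0.0, 'joints': array([ 1.20240301e+00,  4.91568596e-01,  1.55946616e+00,  3.50128938e-05,
        1.09170434e+00, -1.05619451e-01]), 'qvel': array([-0.00170899,  0.00025001,  0.0005525 , -0.00049163, -0.00061092,
       -0.00051132]), 'tau': array([ 3.46296665e-04, -6.12640214e+01, -2.58182949e+01,  6.93105720e-02,
        4.83004865e-02, -1.08614649e-04]), 'eef_pos': array([162.24028102, 603.31381086, 214.05038261]), 'tcp_rot': array([-1.7034949 ,  1.56964946, -1.96628492]), 'ft_force': array([ 0.11834977,  0.4037186 , -0.33788266]), 'moment': array([-0.01528768, -0.01510556, -0.05592577]), 'opening': 1.000252541386349}
18.8
scene 390.0972959624948 [ -40.1 -557.7 1119.8] [-2.442, -0.011, -0.727]
top 362.0007844187278 [ 382.7   52.2 1366.3] [-3.036, 0.017, -1.589]
wrist 283.2872428846593 [ 92.5 622.1 384. ] [[0.261, 0.933, 0.249], [0.965, -0.251, -0.068], [-0.001, 0.258, -0.966]]
```

```bash
sed -i "s/    c\['rotation'\]=np.array(c\['rotation'\]);/    c['rotation']=np.array(c['rotation'])\n    if c['rotation'].size==3: c['rotation']=R.from_euler('xyz',c['rotation']).as_matrix()\n    /" h.py; sed -n 1,14p h.py
```

```text
from cell import env
import numpy as np, cv2
from scipy.spatial.transform import Rotation as R
def cam(n):
    s=env.state(); c=env.read_camera(n)
    if 'hand_eye' in c:
        T=np.eye(4);T[:3,:3]=R.from_euler('xyz',s['tcp_rot']).as_matrix();T[:3,3]=s['eef_pos']
        T=T@np.array(c['hand_eye']);c['xyz']=T[:3,3];c['rotation']=T[:3,:3]
    c['rotation']=np.array(c['rotation'])
    if c['rotation'].size==3: c['rotation']=R.from_euler('xyz',c['rotation']).as_matrix()
    c['xyz']=np.array(c['xyz'])
    return c
def save(c,n): cv2.imwrite('pics/'+n+'.png',c['frame'][:,:,::-1])
def ray(c,u,v,z):
```

View pics/scene0.png

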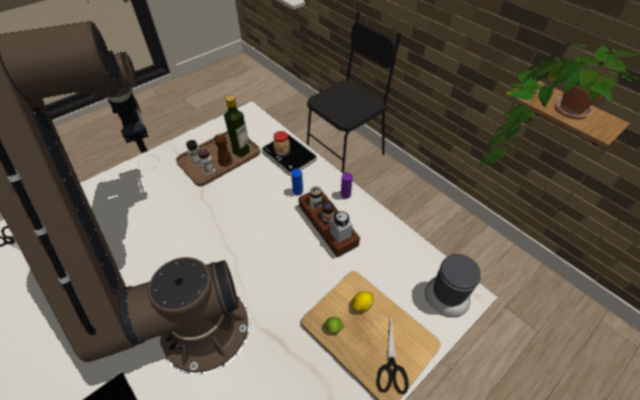

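View pics/top0.png

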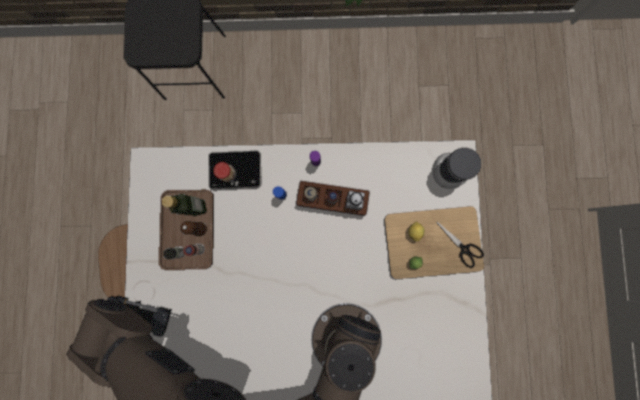

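View pics/wrist0.png

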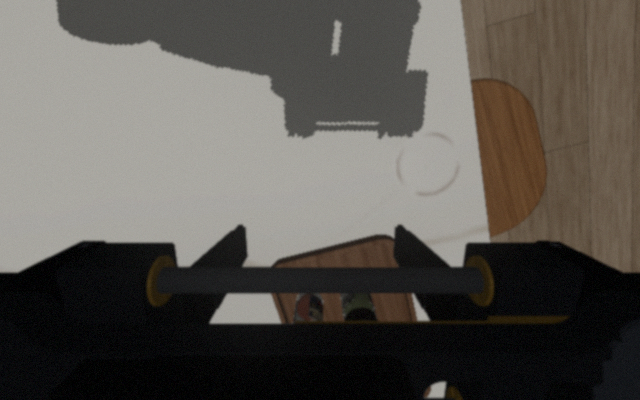

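The block is at about (333,199) in the top view. The shaker is at (356,201), in the right-hand well, and the two spice jars are at (311,193) and (333,198). Blue (279,193) and purple (315,158) are look-alikes standing apart. I'll confirm with an enlarged crop and measure the block.

```bash
python3 - <<'E'
from h import *
import pickle
t=cam('top'); s=cam('scene'); print('t',env.state()['t'])
pickle.dump(t,open('t.pkl','wb'));pickle.dump(s,open('s.pkl','wb'))
a=cv2.resize(t['frame'][170:230,285:385],None,fx=8,fy=8,interpolation=cv2.INTER_CUBIC)[:,:,::-1]
b=cv2.resize(s['frame'][160:260,280:380],None,fx=6,fy=6,interpolation=cv2.INTER_CUBIC)[:,:,::-1]
cv2.imwrite('pics/ct.png',a);cv2.imwrite('pics/cs.png',b)
# block mask: brownish not white
f=t['frame'].astype(int); 
m=((f.max(2)<125)).astype(np.uint8); m[:170]=0;m[230:]=0;m[:,:290]=0;m[:,380:]=0
cs,_=cv2.findContours(m,cv2.RETR_EXTERNAL,cv2.CHAIN_APPROX_NONE)
cc=max(cs,key=cv2.contourArea); 
r=cv2.minAreaRect(cc); bx=cv2.boxPoints(r); print(r,bx)
W=np.array([ray(t,*p,56) for p in bx]);print(W.round(1)); print(W.mean(0))
for i in range(4): print(np.linalg.norm(W[i]-W[(i+1)%4]))
E
```

```text
t 0.25
((332.0697937011719, 200.0288543701172), (71.44246673583984, 30.079111099243164), 8.426969528198242) [[294.53018 209.67114]
 [298.93826 179.91678]
 [369.6094  190.38657]
 [365.20132 220.14093]]
[[471.1 179.   56. ]
 [579.9 161.8  56. ]
 [536.1 -95.2  56. ]
 [428.4 -75.9  56. ]]
[503.88317317  42.40622366  56.        ]
110.12217049889733
260.6536903271767
109.42187172923614
258.44855183486845
```

View pics/ct.png

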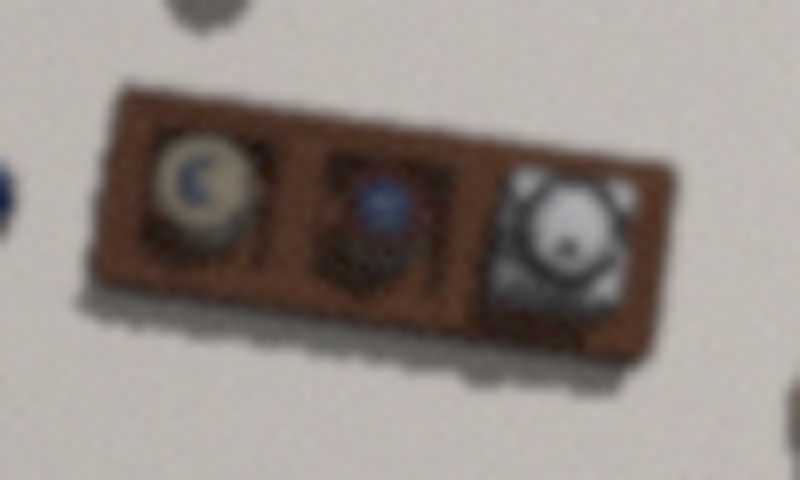

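View pics/cs.png

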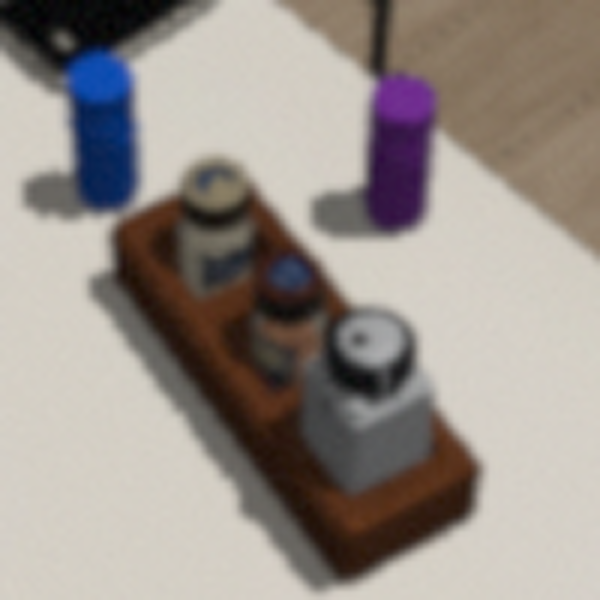

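The crop confirms it. The bare-steel square body with the black ring, at top (356,199) and scene (342,225), is the shaker. The brown and beige jars are in the other wells.

```bash
python3 - <<'E'
from h import *
import pickle
t=pickle.load(open('t.pkl','rb'));s=pickle.load(open('s.pkl','rb'))
hsv=cv2.cvtColor(t['frame'],cv2.COLOR_RGB2HSV)
m=((hsv[...,1]>90)&((hsv[...,0]<15)|(hsv[...,0]>170))).astype(np.uint8)
m[:176]=0;m[222:]=0;m[:,:290]=0;m[:,378:]=0
cs,_=cv2.findContours(m,cv2.RETR_EXTERNAL,cv2.CHAIN_APPROX_NONE)
hull=cv2.convexHull(np.vstack(cs)); bx=cv2.boxPoints(cv2.minAreaRect(hull))
W=np.array([ray(t,*p,56) for p in bx]);print(bx,W.round(1),W.mean(0))
for i in range(4):
  d=W[(i+1)%4]-W[i]; print(np.linalg.norm(d),np.degrees(np.arctan2(d[1],d[0])))
# lid: bright low-sat disc
def lid(c,x0,y0,x1,y1,thr):
  g=c['frame'].max(2); k=np.zeros_like(g);k[y0:y1,x0:x1]=1
  mm=((g>thr)&(k>0)).astype(np.uint8)
  n,l,st,ce=cv2.connectedComponentsWithStats(mm); return [(st[i].tolist(),ce[i].round(2).tolist()) for i in range(1,n)]
print(lid(t,349,192,364,206,150)); print(lid(s,330,208,352,224,130))
u,v=285+571/8,170+235/8; print(ray(t,u,v,148)); print(ray(s,280+372/6,160+342/6,148))
E
```

```text
[[296.44    204.92   ]
 [299.82    181.26   ]
 [368.28003 191.04   ]
 [364.90002 214.7    ]] [[488.3 171.9  56. ]
 [574.9 158.6  56. ]
 [533.8 -90.3  56. ]
 [448.  -75.4  56. ]] [511.25030542  41.18183739  56.        ]
87.58943100160482 -8.708730039578823
252.2361053583783 -99.36315100498071
87.05848549696964 170.17549142985794
250.53524908741034 80.75761172101518
[([353, 194, 7, 7, 31], [356.42, 196.77])]
[([336, 208, 16, 16, 159], [345.04, 213.78])]
[495.6990816  -39.30132656 148.        ]
[494.68152509 -46.65467533 148.        ]
```

```bash
python3 - <<'E'
from h import *
import pickle
w=pickle.load(open('wrist0.pkl','rb'));w['rotation']=np.array(w['rotation'])
T=np.array([162.24,603.31,214.05])
print(proj(w,T),proj(w,T+[0,0,-100]))
# where on plane 120 below TCP-ish do pixels land relative to TCP
for z in (100,150): print(z,(ray(w,320,130,214-z)-T).round(1))
print(np.array(w['hand_eye']).round(3))
t=pickle.load(open('t.pkl','rb'))
for n,p,z in (('bottle',(170,203),268),('mill',(187,228),150),('honey',(222,172),105),('blender',(462,163),164)): print(n,ray(t,*p,z).round())
E
```

```text
[320.13013618 240.8570004 ] [320.15222647 200.83264773]
100 [ -65.5   17.5 -100.1]
150 [ -64.7   17.3 -150. ]
[[ 0.00000e+00 -2.59000e-01  9.66000e-01 -1.69909e+02]
 [ 1.00000e+00 -1.00000e-03 -0.00000e+00 -1.40000e-01]
 [ 1.00000e-03  9.66000e-01  2.59000e-01 -7.22250e+01]
 [ 0.00000e+00  0.00000e+00  0.00000e+00  1.00000e+00]]
bottle [485. 541. 268.]
mill [410. 533. 150.]
honey [606. 430. 105.]
blender [ 610. -395.  164.]
```

Request:
apply_moves(
  offset=[
    [0.3,-0.6,1.9],
    [1.5,-2.5,1.9],
    [2.5,-4.2,1.9],
    [3.5,-6,1.9],
    [4.5,-7.8,1.9],
    [5.5,-9.6,1.9],
    [6.5,-11.4,1.9],
    [7.5,-13.2,1.9],
    [8.5,-15,1.9],
    [9.4,-16.8,1.9],
    [10.3,-18.6,1.9],
    [11.1,-20.4,1.9],
    [11.9,-22.2,1.9],
    [12.6,-24,1.9],
    [13.1,-25.2,1.9],
    [13.4,-25.7,1.9],
    [13.4,-25.7,1.9],
    [13.4,-25.7,1.9],
    [13.4,-25.7,1.9],
  ],
  yaw=[0,0,0,0,0.2,0.4,0.6,0.8,1,1,1,1,1,1,1,1,1,1,1],
  jaw=[-1,-1,-1,-1,-1,-1,-1,-1,-1,-1,-1,-1,-1,-1,-1,-1,-1,-1,-1],
)

```text
t: 2.62
eef_pos: [497.0, -38.1, 262.0]
tcp_rot: [-1.558, 1.57, -1.715]
ft_force: [-0.1, -0.3, 0.8]
opening: 0.999
```

```bash
python3 - <<'E'
from h import *
import pickle
s=env.state();print(s['t'],s['eef_pos'],s['joints'].round(3));w=cam('wrist');save(w,'w1');pickle.dump(w,open('w1.pkl','wb'))
M=R.from_euler('xyz',s['tcp_rot']).as_matrix();print(M.round(3),np.degrees(np.arctan2(M[1,1],M[0,1])))
E
```

```text
2.625 [496.99469396 -38.07389095 262.02073881] [-0.209  0.26   1.797 -0.     1.085 -1.623]
[[-0.     0.156  0.988]
 [-0.     0.988 -0.156]
 [-1.    -0.     0.   ]] 81.0153458651152
```

View pics/w1.png

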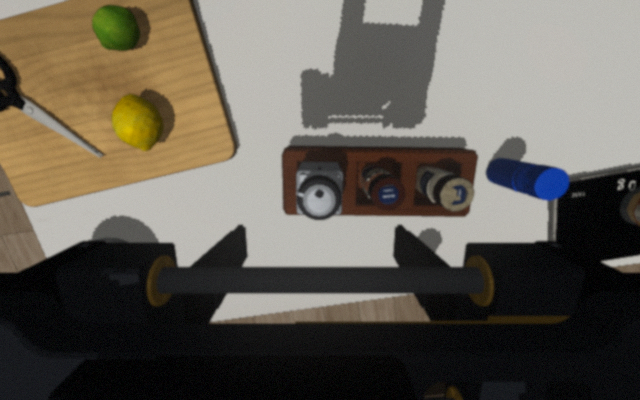

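The wrist view shows the shaker lid at about (320,197), right under the TCP, with the jars at (387,194) and (457,194). I'll measure it in a crop.

```bash
python3 - <<'E'
from h import *
import pickle
w=pickle.load(open('w1.pkl','rb'))
a=cv2.resize(w['frame'][140:225,280:360],None,fx=7,fy=7,interpolation=cv2.INTER_CUBIC)[:,:,::-1];cv2.imwrite('pics/w1c.png',a)
g=w['frame'].max(2); k=np.zeros_like(g);k[180:215,300:340]=1
mm=((g>110)&(k>0)).astype(np.uint8)
n,l,st,ce=cv2.connectedComponentsWithStats(mm)
for i in range(1,n):
  if st[i][4]>60: print(st[i],ce[i],ray(w,*ce[i],148))
# block outline angle
hsv=cv2.cvtColor(w['frame'],cv2.COLOR_RGB2HSV)
m=((hsv[...,1]>110)&((hsv[...,0]<12)|(hsv[...,0]>172))).astype(np.uint8);m[:140]=0;m[225:]=0;m[:,:270]=0;m[:,485:]=0
hull=cv2.convexHull(np.vstack(cv2.findContours(m,cv2.RETR_EXTERNAL,cv2.CHAIN_APPROX_NONE)[0]))
print(cv2.minAreaRect(hull)); ap=cv2.approxPolyDP(hull,6,True)[:,0]
for p in ap: print(p,ray(w,*map(float,p),56).round(1))
E
```

```text
[300 186  35  29 696] [318.04166667 200.50718391] [499.9769715  -40.78489525 148.        ]
((378.7246398925781, 181.08201599121094), (192.04672241210938, 65.92192840576172), 0.6986942887306213)
[285 209] [528.9 -92.4  56. ]
[287 149] [448.8 -74.4  56. ]
[475 156] [496.6 168.6  56. ]
[464 214] [575.1 152.1  56. ]
```

View pics/w1c.png

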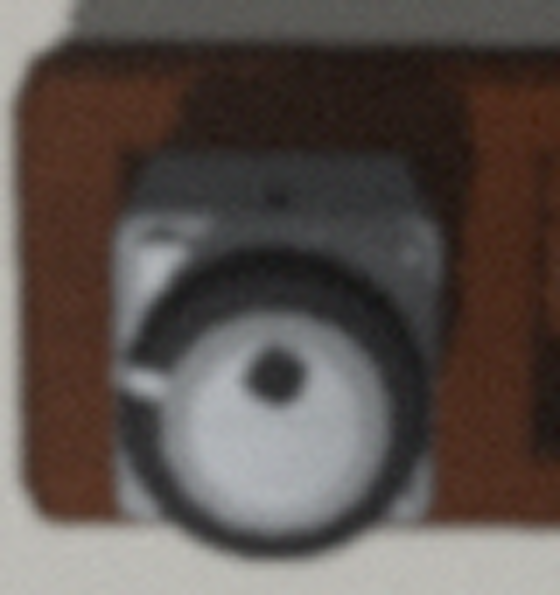

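Ring line is at crop (145,380) and the front rib at crop (278,195), so the ring needs about 73° clockwise. Shaker axis is at about (498.5, -39.3). Next I descend around the ring.

Request:
apply_moves(
  offset=[
    [0.06,-0.05,-1.2],
    [0.06,-0.05,-2.6],
    [0.06,-0.05,-3.8],
    [0.06,-0.05,-4.6],
    [0.06,-0.05,-5.2],
    [0.06,-0.05,-5.62],
    [0.06,-0.05,-5.62],
    [0.06,-0.05,-5.62],
  ],
  yaw=[0,0,0,0,0,0,0,0],
  jaw=[-0.5,-0.5,-0.5,-0.5,-0.5,-0.5,-0.5,-0.5],
)

```text
t: 3.68
eef_pos: [498.9, -39.5, 122.1]
tcp_rot: [-0.431, 1.57, -0.588]
ft_force: [-0.1, 0.5, 0.2]
opening: 0.749
```

```bash
python3 - <<'E'
from h import *
w=cam('wrist');save(w,'w2');s=env.state();print(s['eef_pos'],s['ft_force'],s['opening'])
E
```

```text
[498.89263571 -39.48531245 122.13056815] [ 0.01657011 -0.33316962 -0.07868363] 0.7506835302986695
```

View pics/w2.png

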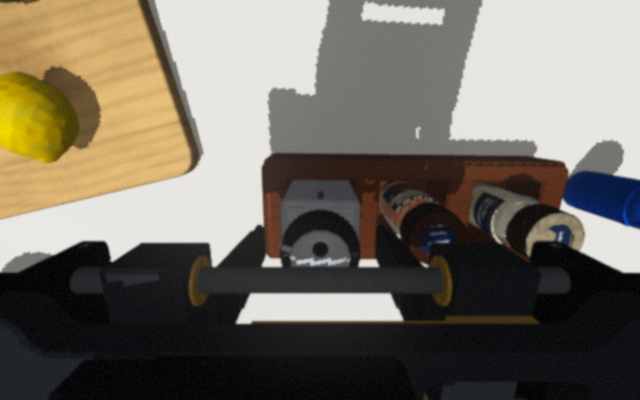

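The ring at (320,250) sits centred between the fingers. I close on it and turn clockwise.

Request:
apply_moves(
  offset=[
    [0,0,0],
    [0,0,0],
    [0,0,0],
    [0,0,0],
    [0,0,0],
    [0,0,0],
  ],
  yaw=[0,0,0,0,-0.5,-1],
  jaw=[1,1,1,1,1,1],
)

```text
t: 4.47
eef_pos: [499.0, -39.5, 122.3]
tcp_rot: [-0.276, 1.569, -0.54]
ft_force: [0.5, 1.1, 2.2]
opening: 0.487
```

```bash
python3 - <<'E'
from h import *
s=env.state();print(s['t'],s['eef_pos'],s['ft_force'],s['moment'],s['opening']*95)
E
```

```text
4.475 [498.99162166 -39.51174507 122.25318699] [0.49884394 1.09497389 2.18685053] [ 0.18779198 -0.00535158  0.05676526] 46.30530250351448
```

Request:
apply_moves(
  offset=[
    [0,0,0],
    [0,0,0],
    [0,0,0],
    [0,0,0],
    [0,0,0],
    [0,0,0],
    [0,0,0],
    [0,0,0],
    [0,0,0],
    [0,0,0],
    [0,0,0],
    [0,0,0],
  ],
  yaw=[-1,-2,-3,-4,-5,-6,-7,-8,-9,-10,-11,-11],
  jaw=[1,1,1,1,1,1,1,1,1,1,1,1],
)

```text
t: 5.98
eef_pos: [499.3, -39.4, 122.4]
tcp_rot: [0.198, 1.569, -1.216]
ft_force: [1.7, 1.8, 2.3]
opening: 0.486
```

```bash
python3 - <<'E'
from h import *
s=env.state();print(s['t'],s['eef_pos'],s['ft_force'],s['moment'],s['opening']*95)
w=cam('wrist');save(w,'w3')
cv2.imwrite('pics/w3.png',w['frame'][130:330,200:440,::-1].repeat(3,0).repeat(3,1))
E
```

```text
5.975 [499.33077063 -39.41834845 122.41947028] [1.70124028 1.77241822 2.29926977] [ 0.29183067 -0.1945719   0.00365626] 46.19521288793266
```

View pics/w3.png

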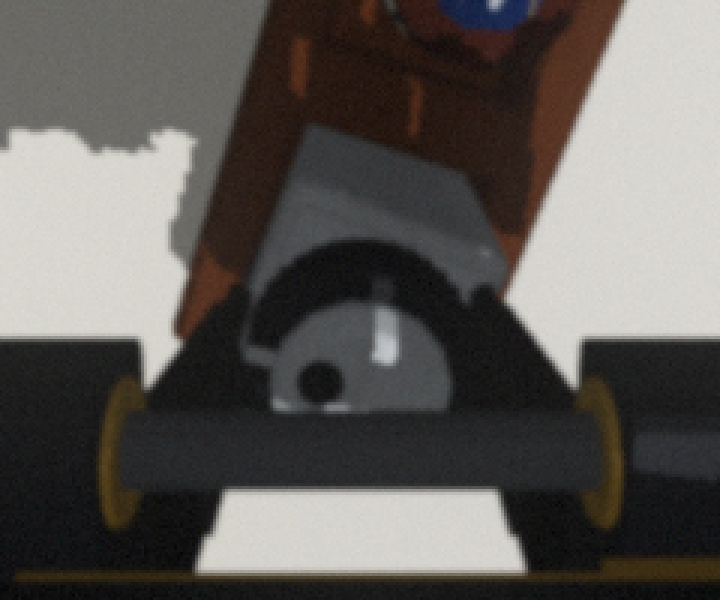

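Request:
apply_moves(
  offset=[
    [0,0,0],
    [0,0,0],
    [0,0,0],
    [0,0,0],
  ],
  yaw=[-0.7,-1.4,-2.0,-2.0],
  jaw=[1,1,1,1],
)

```text
t: 6.52
eef_pos: [499.8, -39.4, 122.6]
tcp_rot: [0.696, 1.568, -0.923]
ft_force: [3.3, 1.7, 0.5]
opening: 0.485
```

```bash
python3 - <<'E'
from h import *
s=env.state();print(s['t'],s['eef_pos'],s['ft_force'],s['moment'],s['opening']*95)
M=R.from_euler('xyz',s['tcp_rot']).as_matrix();print(np.degrees(np.arctan2(M[1,1],M[0,1])))
E
```

```text
6.525 [499.81724392 -39.42572057 122.58830566] [3.28391703 1.65510447 0.5464606 ] [ 0.28320075 -0.73388891  0.33651465] 46.08566648515569
-2.793303662777669
```

The moment about z rose to 0.34 N m, so the ring is at its stop. A small extra turn, then I open and look.

Request:
apply_moves(
  offset=[
    [0,0,0],
    [0,0,0],
    [0,0,0],
    [0,0,0],
    [0,0,0],
    [0,0,1.2],
    [0,0,2.6],
    [0,0,4],
    [0,0,5.2],
    [0,0,5.2],
  ],
  yaw=[-0.6,-1,-1,-1,-1,-1,-1,-1,-1,-1],
  jaw=[1,1,-0.6,-0.6,-0.6,-0.6,-0.6,-0.6,-0.6,-0.6],
)

```text
t: 7.78
eef_pos: [500.3, -39.5, 254.3]
tcp_rot: [1.189, 1.565, -0.535]
ft_force: [0.3, -0.5, -0.4]
opening: 0.802
```

```bash
python3 - <<'E'
from h import *
s=env.state();print(s['t'],s['eef_pos'],s['ft_force'],s['moment'],s['opening']*95)
M=R.from_euler('xyz',s['tcp_rot']).as_matrix();print(np.degrees(np.arctan2(M[1,1],M[0,1])))
w=cam('wrist');import pickle;pickle.dump(w,open('w4.pkl','wb'))
cv2.imwrite('pics/w4.png',cv2.resize(w['frame'][80:280,220:420,::-1],None,fx=3,fy=3,interpolation=cv2.INTER_CUBIC))
E
```

```text
7.775 [500.32585913 -39.54363117 254.32293058] [ 0.30132192 -0.49024594 -0.40801103] [-0.16392967  0.09337109  0.00247203] 76.2355125109809
-8.763589694938311
```

View pics/w4.png

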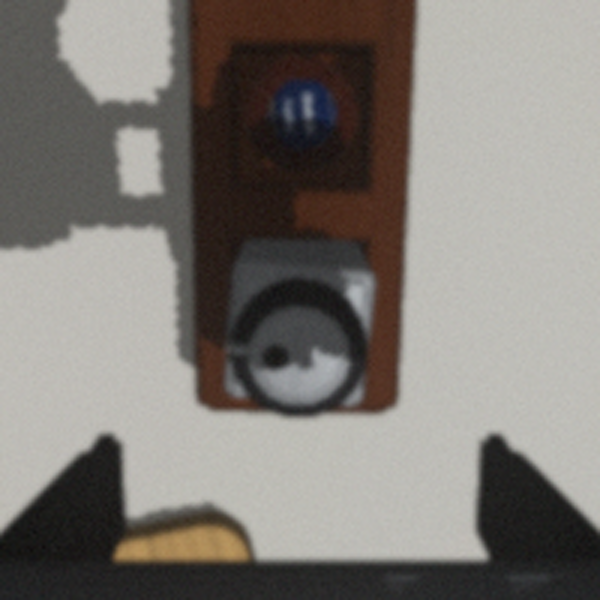

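The line at crop (238,350) now points to the front face, so the ring is locked. Next is the body grip. I'll check the lateral centring first.

```bash
python3 - <<'E'
from h import *
import pickle
w=pickle.load(open('w4.pkl','rb'))
print(ray(w,220+300/3,80+357/3,148))
for p in ((235,270),(372,272),(226,392),(366,402)): print(ray(w,220+p[0]/3,80+p[1]/3,115).round(1))
E
```

```text
[501.32006296 -39.56177347 148.        ]
[481.7 -12.  115. ]
[531.2 -20.4 115. ]
[470.3 -57.4 115. ]
[522.3 -69.6 115. ]
```

Request:
apply_moves(
  offset=[
    [0.04,0,-1.5],
    [0.04,0,-3],
    [0.04,0,-4.4],
    [0.04,0,-5.6],
    [0.04,0,-6.4],
    [0.04,0,-6.9],
    [0.04,0,-6.9],
    [0.04,0,-6.9],
    [0.04,0,-6.9],
    [0.04,0,-6.9],
    [0.04,0,-6.9],
    [0.04,0,-6.9],
  ],
  yaw=[0,0,0,0,0,0,0,0,0,0,0,0],
  jaw=[-0.6,-0.6,-0.6,-0.6,-0.6,-0.6,-0.6,-0.6,1,1,1,1],
)

```text
t: 9.32
eef_pos: [500.8, -39.5, 80.7]
tcp_rot: [1.007, 1.567, -0.717]
ft_force: [-1.7, -0.5, 4.6]
opening: 0.578
```

```bash
python3 - <<'E'
from h import *
s=env.state();print(s['t'],s['eef_pos'],s['ft_force'],s['moment'],s['opening']*95)
E
```

```text
9.325 [500.82228874 -39.46986126  80.68430019] [-1.6638145  -0.51587368  4.64748864] [-0.11156337  0.21639703  0.02479944] 54.928606588450585
```

Request:
apply_moves(
  offset=[
    [0,0,0],
    [0,0,0.5],
    [0,0,1.2],
    [0,0,2],
    [0,0,2.8],
    [0,0,3.6],
    [0,0,4.4],
    [0,0,5.2],
    [0,0,6],
    [0,0,6],
    [0,0,6],
  ],
  yaw=[0,0,0,0,0,0,0,0,0,0,0],
  jaw=[1,1,1,1,1,1,1,1,1,1,1],
)

```text
t: 10.7
eef_pos: [500.4, -39.4, 230.2]
tcp_rot: [0.855, 1.568, -0.869]
ft_force: [0.0, 0.5, -3.8]
opening: 0.582
```

```bash
python3 - <<'E'
from h import *
s=env.state();print(s['t'],s['eef_pos'],s['ft_force'],s['moment'],s['opening']*95,s['joints'].round(3))
c=cam('scene');cv2.imwrite('pics/s5.png',cv2.resize(c['frame'][100:300,250:450,::-1],None,fx=3,fy=3,interpolation=cv2.INTER_CUBIC))
c=cam('wrist');save(c,'w5')
E
```

```text
10.7 [500.37443003 -39.37955607 230.16254878] [ 0.0082438   0.47682711 -3.8284915 ] [-0.12649423  0.07877449  0.01722772] 55.26891689587325 [-0.209  0.298  1.835 -0.002  1.006 -0.055]
```

View pics/s5.png

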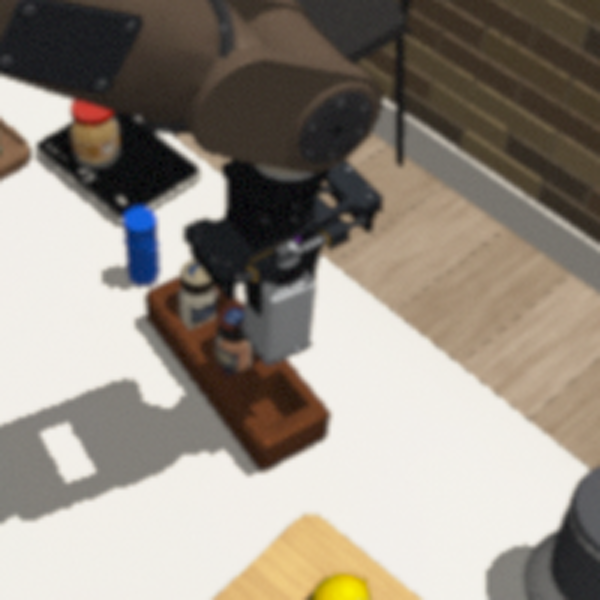

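View pics/w5.png

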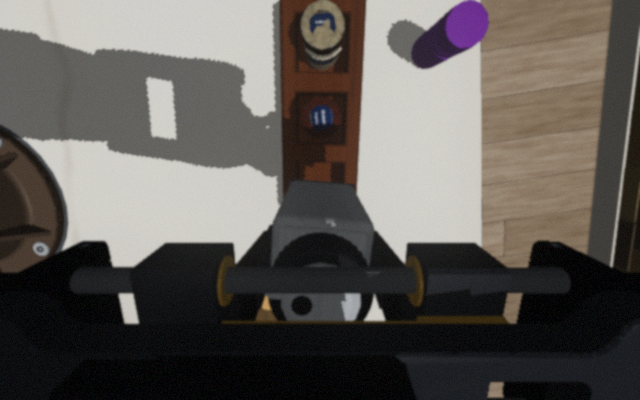

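Shaker is out, upright and locked. The moves cannot pitch the tool, so I'll tip the shaker inside the pads, about the jaw axis. I'll push its lower part against the block's fixed long edge beside the now empty well. First I yaw 90° and go to the +x side.

Request:
apply_moves(
  offset=[
    [0.3,-0.1,0.1],
    [0.8,-0.3,0.1],
    [1.2,-0.4,0.1],
    [1.6,-0.5,0.1],
    [2,-0.6,0.1],
    [2.4,-0.8,0.1],
    [2.8,-0.9,0.1],
    [3.1,-1,0.1],
    [3.3,-1.1,0.1],
    [3.44,-1.15,0],
    [3.44,-1.15,0],
    [3.44,-1.15,0],
  ],
  yaw=[1,2.5,4,5.5,7,8.5,10,11.5,13,14.3,15,15],
  jaw=[1,1,1,1,1,1,1,1,1,1,1,1],
)

```text
t: 12.3
eef_pos: [586.2, -68.1, 229.0]
tcp_rot: [1.38, 1.569, 1.226]
ft_force: [0.4, 0.7, -2.8]
opening: 0.58
```

```bash
cat > st.py <<'E'
from h import *
s=env.state();print(s['t'],s['eef_pos'].round(1),s['ft_force'].round(1),s['moment'].round(2),s['opening']*95,s['joints'].round(2))
M=R.from_euler('xyz',s['tcp_rot']).as_matrix();print('psi',np.degrees(np.arctan2(M[1,1],M[0,1])))
d=np.array([500.8,-39.5]);x=np.array([.988,-.154]);y=np.array([.154,.988]);q=s['eef_pos'][:2]-d;print('block',q@x,q@y-80,'H',s['eef_pos'][2]+18.8)
E
python3 st.py; python3 - <<'E'
from h import *
c=cam('wrist');save(c,'w6')
E
```

```text
12.3 [586.2 -68.1 229. ] [ 0.4  0.7 -2.8] [0.01 0.02 0.  ] 55.05518644967949 [-0.23  0.43  1.63  0.    1.09 -1.65]
psi 81.1965654805319
block 88.80644670147892 -95.10106218691737 H 247.83150931521655
```

View pics/w6.png

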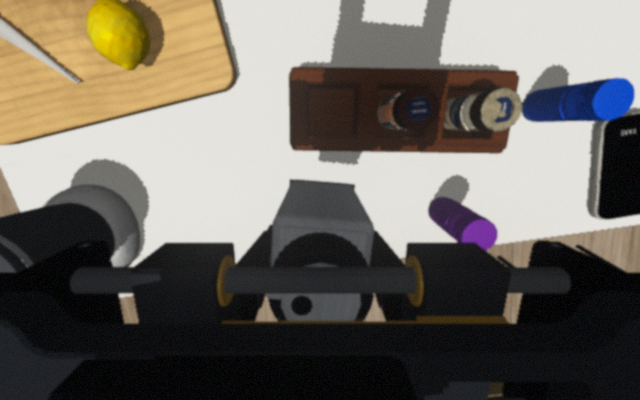

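The wrist view shows the empty well at (330,110), the jars still standing, and the shaker beside the block's long edge. I lower it beside the block.

Request:
apply_moves(
  offset=[
    [0,0,-1],
    [0,0,-2.2],
    [0,0,-3.3],
    [0,0,-4.2],
    [0,0,-4.7],
    [0,0,-4.7],
    [-0.3,0.05,-4.7],
    [-0.5,0.08,-4.7],
    [-0.5,0.08,-4.7],
  ],
  yaw=[0,0,0,0,0,0,0,0,0],
  jaw=[1,1,1,1,1,1,1,1,1],
)

```text
t: 13.48
eef_pos: [573.5, -66.1, 112.4]
tcp_rot: [0.86, 1.569, 0.706]
ft_force: [-0.9, -0.0, -2.5]
opening: 0.578
```

```bash
python3 st.py; python3 - <<'E'
from h import *
c=cam('scene');cv2.imwrite('pics/s7.png',cv2.resize(c['frame'][120:280,270:430,::-1],None,fx=3.6,fy=3.6,interpolation=cv2.INTER_CUBIC))
E
```

```text
13.475 [573.5 -66.1 112.4] [-0.9 -0.  -2.5] [-0.    0.    0.05] 54.94523115004659 [-0.23  0.55  1.78  0.    0.81 -1.65]
psi 81.1272991600955
block 75.88704349105723 -95.06375419764797 H 131.15707323768163
```

View pics/s7.png

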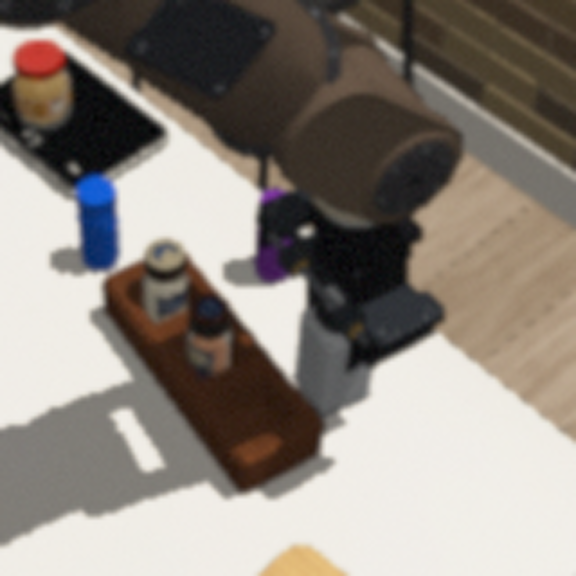

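Request:
apply_moves(
  offset=[
    [-0.2,0.03,0.03],
    [-0.45,0.07,0.07],
    [-0.66,0.1,0.1],
    [-0.87,0.13,0.13],
    [-1.07,0.17,0.13],
    [-1.27,0.2,0.13],
    [-1.47,0.23,0.12],
    [-1.68,0.26,0.1],
    [-1.68,0.26,0.1],
  ],
  yaw=[0,0,0,0,0,0,0,0,0],
  jaw=[1,1,1,1,1,1,1,1,1],
)

```text
t: 14.65
eef_pos: [532.6, -59.6, 115.7]
tcp_rot: [0.337, 1.566, 0.182]
ft_force: [4.6, 1.7, 1.8]
opening: 0.565
```

```bash
python3 st.py; python3 - <<'E'
from h import *
c=cam('scene');cv2.imwrite('pics/s8.png',cv2.resize(c['frame'][120:280,270:430,::-1],None,fx=3.6,fy=3.6,interpolation=cv2.INTER_CUBIC))
c=cam('wrist');save(c,'w8')
E
```

```text
14.65 [532.6 -59.6 115.7] [4.6 1.7 1.8] [ 0.36 -1.15 -0.06] 53.721268287161976 [-0.24  0.49  1.89  0.    0.76 -1.65]
psi 81.1139482700548
block 34.54863407846191 -94.9978055314464 H 134.4612700600386
```

View pics/s8.png

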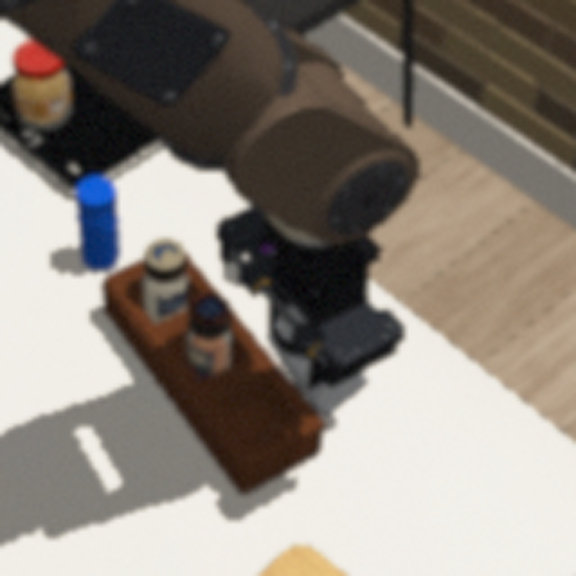

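View pics/w8.png

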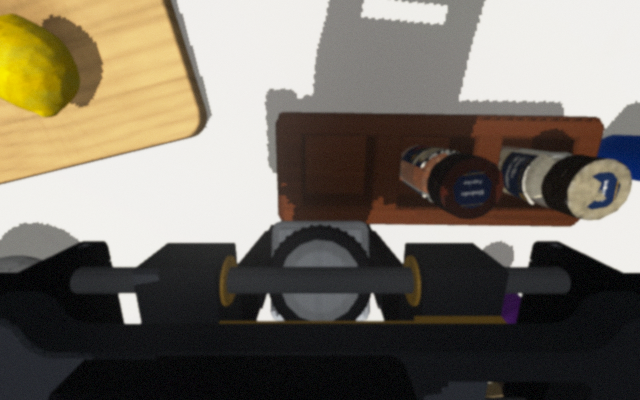

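The lid now faces the wrist camera at (320,270), so it is tilting about 30° with a contact force of only about 5 N. I carry on along the arc.

Request:
apply_moves(
  offset=[
    [-0.2,0.03,-0.05],
    [-0.42,0.07,-0.1],
    [-0.62,0.1,-0.18],
    [-0.82,0.13,-0.28],
    [-0.98,0.15,-0.37],
    [-1.14,0.18,-0.47],
    [-1.32,0.2,-0.6],
    [-1.5,0.23,-0.72],
    [-1.5,0.23,-0.72],
  ],
  yaw=[0,0,0,0,0,0,0,0,0],
  jaw=[1,1,1,1,1,1,1,1,1],
)

```text
t: 15.88
eef_pos: [494.1, -53.8, 97.0]
tcp_rot: [0.716, 1.568, 0.562]
ft_force: [0.9, -0.2, 1.2]
opening: 0.564
```

```bash
python3 st.py; python3 - <<'E'
from h import *
c=cam('wrist');save(c,'w9')
E
```

```text
15.875 [494.1 -53.8  97. ] [ 0.9 -0.2  1.2] [-0.1  -0.38 -0.04] 53.56990164179159 [-0.24  0.48  1.99  0.    0.67 -1.66]
psi 81.12875352505861
block -4.375896207298989 -95.17764410154552 H 115.84985905018992
```

View pics/w9.png

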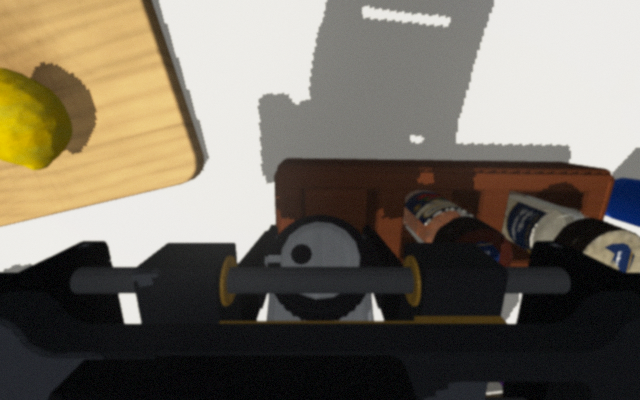

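The ring line at (272,260) still points at the front face, and the tilt continues. Next comes the last part of the arc.

Request:
apply_moves(
  offset=[
    [-0.15,0.03,-0.14],
    [-0.28,0.05,-0.28],
    [-0.42,0.07,-0.44],
    [-0.55,0.08,-0.6],
    [-0.62,0.1,-0.76],
    [-0.69,0.11,-0.9],
    [-0.72,0.11,-1],
    [-0.72,0.11,-1],
  ],
  yaw=[0,0,0,0,0,0,0,0],
  jaw=[1,1,1,1,1,1,1,1],
)

```text
t: 16.92
eef_pos: [475.4, -50.9, 71.7]
tcp_rot: [1.647, 1.569, 1.493]
ft_force: [-0.7, 0.6, 3.6]
opening: 0.566
```

```bash
python3 st.py; python3 - <<'E'
from h import *
c=cam('wrist');save(c,'w10')
s=env.state()
for th in (30,45,60,70,80,90):
  t=np.radians(th); p=s['eef_pos']+[0,0,18.8]+48.5*np.array([-.988*np.sin(t),.154*np.sin(t),np.cos(t)]); print(th,proj(c,p).round())
E
```

```text
16.925 [475.4 -50.9  71.7] [-0.7  0.6  3.6] [-0.01 -0.34 -0.02] 53.736104536791984 [-0.25  0.5   2.05  0.    0.58 -1.66]
psi 81.13644856310887
block -23.358369291596272 -95.17677051828969 H 90.549796110326
30 [321. 245.]
45 [321. 216.]
60 [321. 193.]
70 [320. 182.]
80 [320. 175.]
90 [320. 171.]
```

View pics/w10.png

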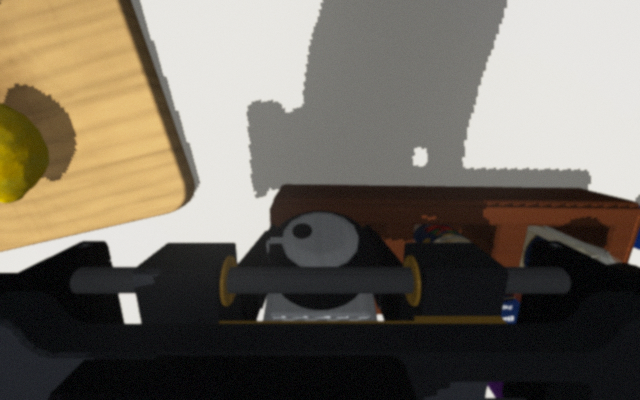

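```bash
python3 - <<'E'
from h import *
c=cam('wrist'); cv2.imwrite('pics/w10c.png',cv2.resize(c['frame'][190:340,240:400,::-1],None,fx=5,fy=4,interpolation=cv2.INTER_CUBIC))
s=env.state();G=s['eef_pos']+[0,0,18.8]
for d in (110,115,121,127,135):
  p=c['xyz']+c['rotation']@np.array([(319-c['cx'])/c['fx'],(240-c['cy'])/c['fy'],1])*d; q=p-G
  print(d,'along -x̂',-(q@[.988,-.154,0]).round(1),'z',q[2].round(1))
c=cam('scene');cv2.imwrite('pics/s10.png',cv2.resize(c['frame'][120:280,270:430,::-1],None,fx=3.6,fy=3.6,interpolation=cv2.INTER_CUBIC))
E
```

```text
110 along -x̂ 29.1 z 48.8
115 along -x̂ 27.2 z 44.1
121 along -x̂ 24.8 z 38.5
127 along -x̂ 22.5 z 33.0
135 along -x̂ 19.3 z 25.5
```

View pics/w10c.png

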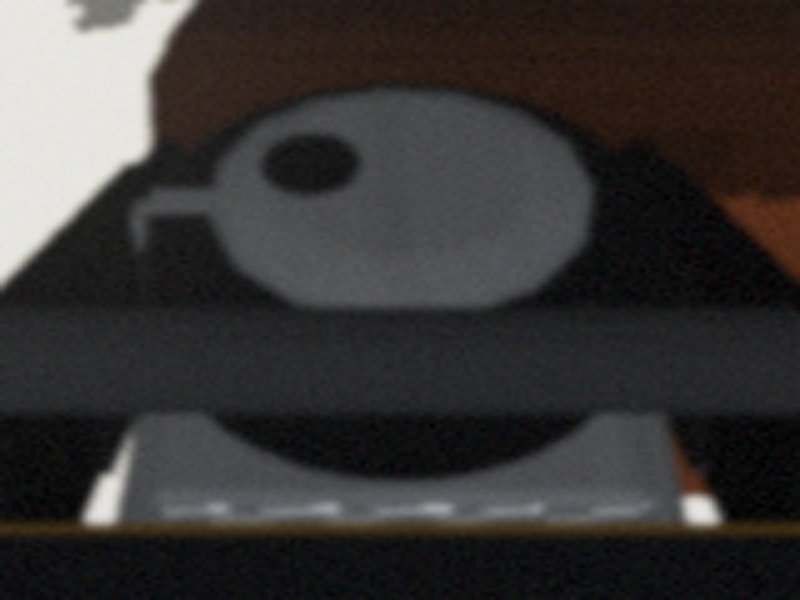

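View pics/s10.png

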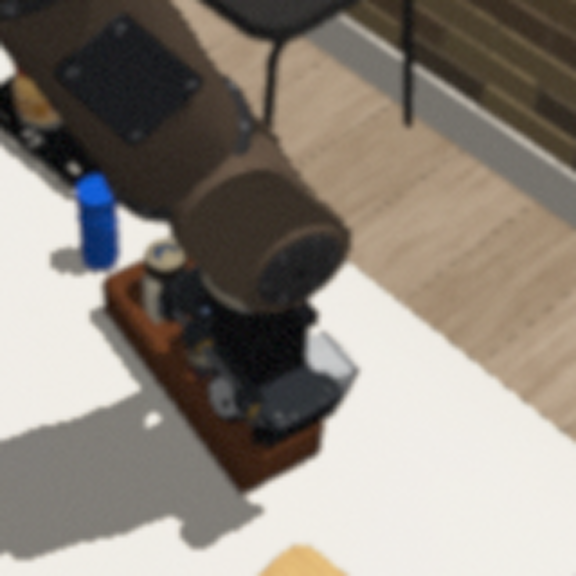

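From the lid ellipse (aspect about 0.73), the tilt is about 66°, but the shaker has slid somewhat in the pads. I lift gently and look from outside.

Request:
apply_moves(
  offset=[
    [0,0,0.2],
    [0,0,0.5],
    [0,0,0.9],
    [0,0,1.4],
    [0,0,2],
    [0,0,2.7],
    [0,0,3.4],
    [0,0,4.1],
    [0,0,4.7],
    [0,0,5],
    [0,0,5],
    [0,0,5],
  ],
  yaw=[0,0,0,0,0,0,0,0,0,0,0,0],
  jaw=[1,1,1,1,1,1,1,1,1,1,1,1],
)

```text
t: 18.58
eef_pos: [475.2, -50.8, 196.4]
tcp_rot: [1.988, 1.569, 1.834]
ft_force: [0.2, -1.1, -4.0]
opening: 0.567
```

```bash
python3 st.py; python3 - <<'E'
from h import *
c=cam('wrist'); cv2.imwrite('pics/w11c.png',cv2.resize(c['frame'][150:350,200:440,::-1],None,fx=3,fy=3,interpolation=cv2.INTER_CUBIC))
c=cam('scene');cv2.imwrite('pics/s11.png',cv2.resize(c['frame'][100:260,270:430,::-1],None,fx=3.6,fy=3.6,interpolation=cv2.INTER_CUBIC))
E
```

```text
18.575 [475.2 -50.8 196.4] [ 0.2 -1.1 -4. ] [-0.01  0.15  0.  ] 53.82714310906516 [-0.25  0.31  1.93  0.    0.91 -1.66]
psi 81.13425039417325
block -23.502542038743428 -95.14569542308679 H 215.21247262098805
```

View pics/w11c.png

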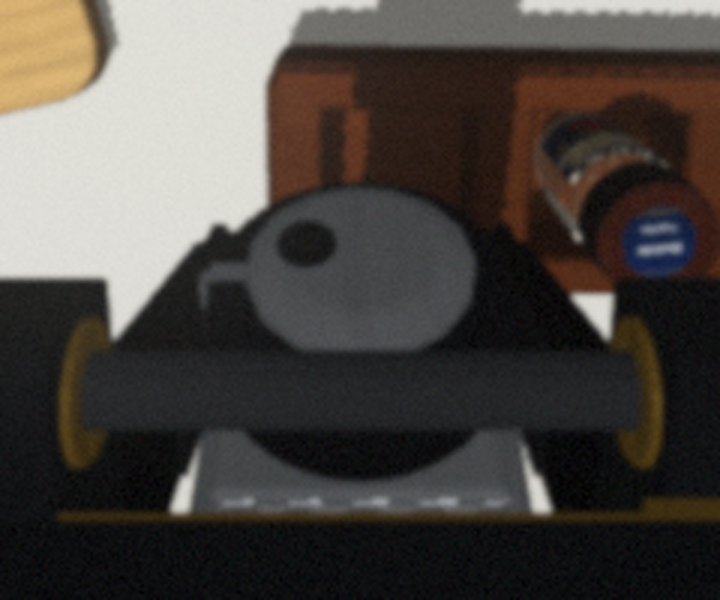

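View pics/s11.png

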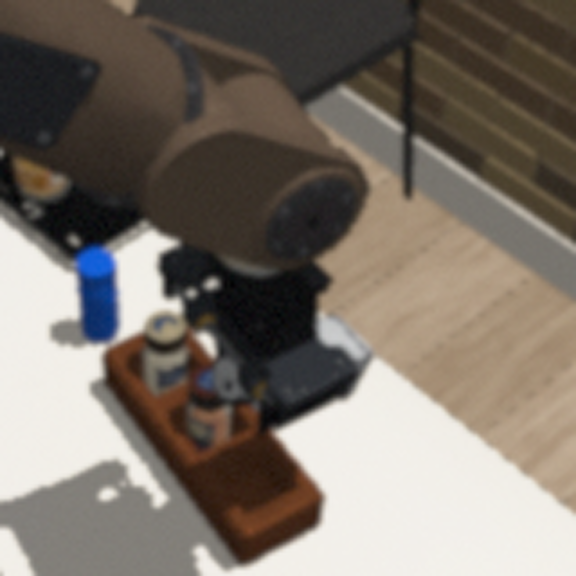

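It holds after the lift. I turn the tool 36° so the scene camera sees the shaker from the side, and raise it a bit more.

Request:
apply_moves(
  offset=[
    [0,0,0.2],
    [0,0,0.5],
    [0,0,0.9],
    [0,0,1.3],
    [0,0,1.7],
    [0,0,2],
    [0,0,2],
    [0,0,2],
  ],
  yaw=[-0.5,-1.3,-2.3,-3.3,-4.3,-5.3,-6,-6],
  jaw=[1,1,1,1,1,1,1,1],
)

```text
t: 19.68
eef_pos: [475.2, -50.8, 246.0]
tcp_rot: [2.377, 1.569, 1.595]
ft_force: [0.7, 0.1, -2.5]
opening: 0.567
```

```bash
python3 st.py; python3 - <<'E'
from h import *
import pickle
c=cam('scene');pickle.dump(c,open('s12.pkl','wb'));cv2.imwrite('pics/s12.png',cv2.resize(c['frame'][120:240,290:410,::-1],None,fx=5,fy=5,interpolation=cv2.INTER_CUBIC))
c=cam('top');cv2.imwrite('pics/t12.png',cv2.resize(c['frame'][140:260,270:410,::-1],None,fx=5,fy=5,interpolation=cv2.INTER_CUBIC))
E
```

```text
19.675 [475.2 -50.8 246. ] [ 0.7  0.1 -2.5] [-0.02  0.1   0.  ] 53.86621217541597 [-0.25  0.25  1.86  0.    1.03 -1.04]
psi 45.16132262128535
block -23.56779270443305 -95.13000408956472 H 264.77865010860745
```

View pics/s12.png

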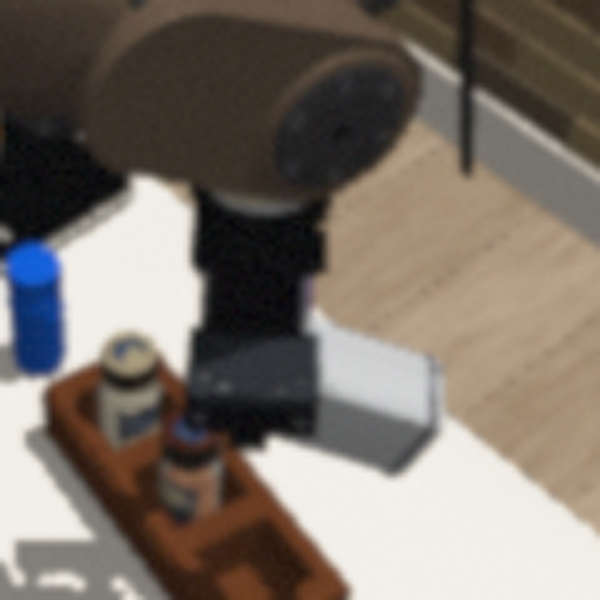

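View pics/t12.png

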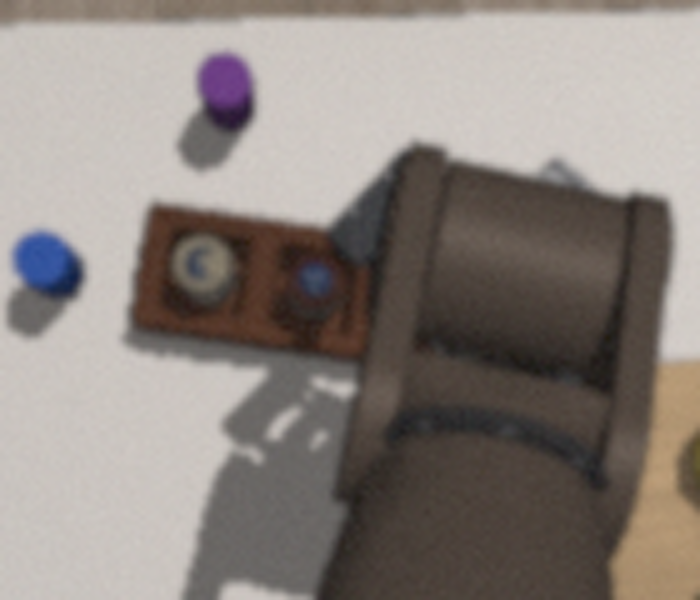

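```bash
python3 - <<'E'
from h import *
import pickle
c=pickle.load(open('s12.pkl','rb'))
G=np.array([475.2,-50.8,264.8]);a=np.radians(45.16-90);h=np.array([np.cos(a),np.sin(a),0]);n=np.array([-h[1],h[0],0])
for th in (50,60,65,70,75,80,90,100):
  t=np.radians(th);d=h*np.sin(t)-np.array([0,0,1])*np.cos(t)
  u=h*np.cos(t)+np.array([0,0,1])*np.sin(t)   # upper side normal
  o=[]
  for su in (27,-27):
    P=G-27*n+su*u; p,q=proj(c,P+30*d),proj(c,P+85*d); o.append(((q-p)[1]/(q-p)[0]).round(3))
  P=G+27*n+27*u;p,q=proj(c,P+30*d),proj(c,P+85*d);o.append(((q-p)[1]/(q-p)[0]).round(3))
  print(th,'near-upper,near-lower,far-upper',o, ((proj(c,G+91.5*d)-[290,120])*5).round())
E
```

```text
50 near-upper,near-lower,far-upper [np.float64(0.611), np.float64(0.584), np.float64(0.635)] [363. 453.]
60 near-upper,near-lower,far-upper [np.float64(0.43), np.float64(0.415), np.float64(0.446)] [380. 441.]
65 near-upper,near-lower,far-upper [np.float64(0.355), np.float64(0.344), np.float64(0.368)] [387. 433.]
70 near-upper,near-lower,far-upper [np.float64(0.287), np.float64(0.279), np.float64(0.297)] [394. 426.]
75 near-upper,near-lower,far-upper [np.float64(0.224), np.float64(0.218), np.float64(0.23)] [399. 418.]
80 near-upper,near-lower,far-upper [np.float64(0.163), np.float64(0.16), np.float64(0.168)] [403. 409.]
90 near-upper,near-lower,far-upper [np.float64(0.049), np.float64(0.05), np.float64(0.048)] [408. 392.]
100 near-upper,near-lower,far-upper [np.float64(-0.064), np.float64(-0.059), np.float64(-0.07)] [409. 374.]
```

Scene: the shaker sticks out to the right, with foot corners at crop (437,355), (432,430) and (395,473), still held. The edge slopes give about 66° (±4°). I'll check with an ellipse fit of the lid disc in the wrist camera, and check for creep.

Request:
apply_moves(
  offset=[
    [0,0,0],
    [0,0,0],
    [0,0,0],
    [0,0,0],
    [0,0,0],
    [0,0,0],
    [0,0,0],
    [0,0,0],
  ],
  yaw=[0,0,0,0,0,0,0,0],
  jaw=[1,1,1,1,1,1,1,1],
)

```text
t: 20.78
eef_pos: [475.2, -50.8, 246.0]
tcp_rot: [2.38, 1.569, 1.598]
ft_force: [0.2, -0.3, -2.9]
opening: 0.566
```

```bash
python3 st.py; python3 - <<'E'
from h import *
import pickle
c=cam('wrist'); f=c['frame']; g=cv2.GaussianBlur(f.max(2),(3,3),0)
print('lid/ring/bar/back',g[240,322],g[216,322],g[280,322],g[200,322], g[205:270:4,322])
cv2.imwrite('pics/w13.png',cv2.resize(f[190:340,240:400,::-1],None,fx=4,fy=4,interpolation=cv2.INTER_CUBIC))
pickle.dump(c,open('w13.pkl','wb'))
s=cam('scene');cv2.imwrite('pics/s13.png',cv2.resize(s['frame'][120:240,290:410,::-1],None,fx=5,fy=5,interpolation=cv2.INTER_CUBIC))
a=pickle.load(open('s12.pkl','rb'))['frame'];print('diff',np.abs(a[175:225,345:385].astype(int)-s['frame'][175:225,345:385]).mean())
E
```

```text
20.775 [475.2 -50.8 246. ] [ 0.2 -0.3 -2.9] [ 0.05  0.04 -0.04] 53.7722132847689 [-0.25  0.25  1.86  0.    1.03 -1.04]
psi 45.233202192369696
block -23.56710797742812 -95.13129653691794 H 264.78160323830065
lid/ring/bar/back 73 74 41 39 [39 40 58 75 76 74 75 74 75 74 74 74 75 80 82 75 35]
diff 1.1823333333333332
```

View pics/w13.png

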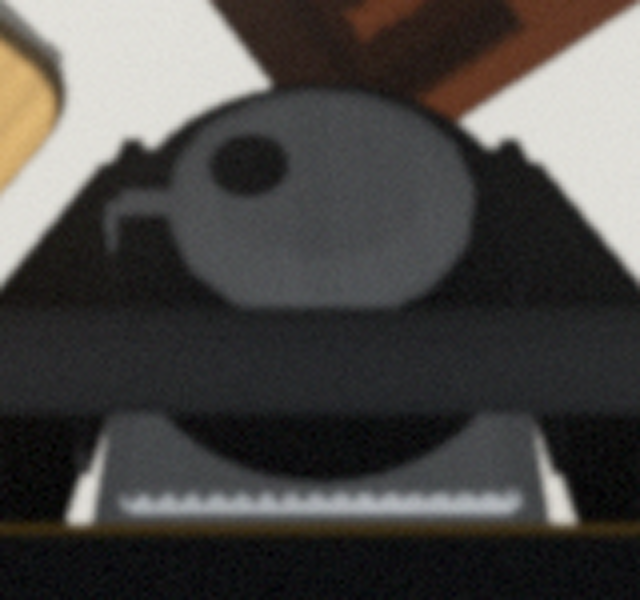

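```bash
python3 - <<'E'
from h import *
import pickle
c=pickle.load(open('w13.pkl','rb'));f=c['frame'];g=cv2.GaussianBlur(f.max(2),(3,3),0)
k=np.zeros_like(g);k[205:266,283:361]=1
m=((g>56)&(g<110)&(k>0)).astype(np.uint8)
m=cv2.morphologyEx(m,cv2.MORPH_OPEN,np.ones((9,9),np.uint8))
cc=max(cv2.findContours(m,cv2.RETR_EXTERNAL,cv2.CHAIN_APPROX_NONE)[0],key=cv2.contourArea)[:,0]
cc=cc[(cc[:,1]<263)]
# undo perspective: map pixels to a virtual camera looking straight at the disc centre
e=cv2.fitEllipse(cc.astype(np.float32));print(e,len(cc))
Rc=c['rotation']
def norm(e):
  u,v=e[0]; ray_c=np.array([(u-c['cx'])/c['fx'],(v-c['cy'])/c['fy'],1]);ray_c/=np.linalg.norm(ray_c)
  pts=np.c_[(cc[:,0]-c['cx'])/c['fx'],(cc[:,1]-c['cy'])/c['fy'],np.ones(len(cc))]
  X=np.cross([0,1,0],ray_c);X/=np.linalg.norm(X);Y=np.cross(ray_c,X)
  q=np.c_[pts@X,pts@Y]/(pts@ray_c)[:,None]
  e2=cv2.fitEllipse((q*1000).astype(np.float32)); r=min(e2[1])/max(e2[1]); al=np.degrees(np.arccos(r))
  rw=Rc@ray_c; off=np.degrees(np.arccos(-rw[2])); D=35000/max(e2[1])
  P=c['xyz']+rw*D
  print(e2,'ratio',r,'angle',al,'ray off vertical',off,'tilt',al+off,'lid centre',P.round(1),'rel G',(P-[475.2,-50.8,264.8]).round(1))
norm(e)
E
```

```text
((321.6327209472656, 242.10621643066406), (57.060035705566406, 72.06028747558594), 80.27098846435547) 176
((0.034079551696777344, -1.5384979248046875), (197.59564208984375, 251.43443298339844), 80.78495788574219) ratio 0.7858734372427443 angle 38.19846715963879 ray off vertical 23.18722167773923 tilt 61.38568883737802 lid centre [463.6 -38.2 288. ] rel G [-11.6  12.6  23.2]
```

Readings so far: opening 53.8, no creep. The ellipse fit says tilt about 61°, the edge slopes about 66°, so the margin to 58° is thin, and the shaker has slid about 20 mm towards its foot. I have time to improve this. I'll press the foot's lower corner lightly on the clear table at the front right; that raises the tilt and pushes the shaker back into the pads.

Request:
apply_moves(
  offset=[
    [0.4,-0.5,0],
    [1,-1.3,0],
    [1.6,-2.2,0],
    [2.2,-3.1,0],
    [2.8,-4,0],
    [3.2,-4.5,-0.6],
    [3.4,-4.8,-1.5],
    [3.4,-4.8,-2.7],
    [3.4,-4.8,-3.9],
    [3.4,-4.8,-5.1],
    [3.4,-4.8,-6.1],
    [3.4,-4.8,-6.8],
    [3.4,-4.8,-7],
    [3.4,-4.8,-7],
  ],
  yaw=[0,0,0,0,0,0,0,0,0,0,0,0,0,0],
  jaw=[1,1,1,1,1,1,1,1,1,1,1,1,1,1],
)

```text
t: 22.62
eef_pos: [560.3, -170.9, 71.0]
tcp_rot: [2.356, 1.569, 1.575]
ft_force: [1.4, 0.5, -2.4]
opening: 0.565
```

```bash
python3 st.py; python3 - <<'E'
from h import *
c=cam('scene');cv2.imwrite('pics/s14.png',cv2.resize(c['frame'][150:290,320:460,::-1],None,fx=4.2,fy=4.2,interpolation=cv2.INTER_CUBIC))
E
```

```text
22.625 [ 560.3 -170.9   71. ] [ 1.4  0.5 -2.4] [ 0.08  0.07 -0.02] 53.64777737726869 [-0.41  0.61  1.79  0.    0.74 -1.2 ]
psi 45.23197435943141
block 79.06933387901083 -200.67714495112943 H 89.84460468860807
```

View pics/s14.png

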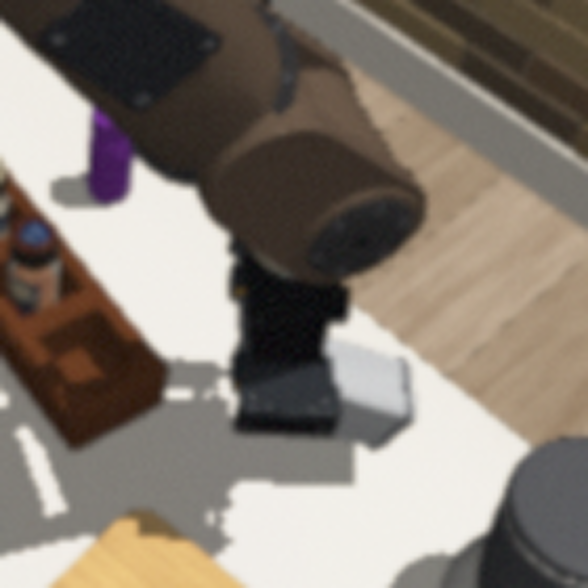

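The foot is over clear table at crop (385,420), away from the blender and the board. I descend in small steps.

Request:
apply_moves(
  offset=[
    [0,0,-0.3],
    [0,0,-0.6],
    [0,0,-0.8],
    [0,0,-1],
    [0,0,-1],
  ],
  yaw=[0,0,0,0,0],
  jaw=[1,1,1,1,1],
)

```text
t: 23.3
eef_pos: [560.4, -170.9, 46.1]
tcp_rot: [2.309, 1.569, 1.528]
ft_force: [0.0, -0.6, -3.5]
opening: 0.568
```

```bash
python3 st.py
```

```text
23.3 [ 560.4 -170.9   46.1] [ 0.  -0.6 -3.5] [0.02 0.07 0.  ] 53.98865396427276 [-0.41  0.65  1.81  0.    0.69 -1.2 ]
psi 45.23583918766416
block 79.09959993771363 -200.66897575133018 H 64.87548265961058
```

Request:
apply_moves(
  offset=[
    [0,0,-0.2],
    [0,0,-0.4],
    [0,0,-0.6],
    [0,0,-0.6],
  ],
  yaw=[0,0,0,0],
  jaw=[1,1,1,1],
)

```text
t: 23.8
eef_pos: [560.2, -170.8, 30.6]
tcp_rot: [2.616, 1.568, 1.834]
ft_force: [-0.6, -0.4, -2.5]
opening: 0.565
```

```bash
python3 st.py; python3 - <<'E'
from h import *
c=cam('scene');cv2.imwrite('pics/s15.png',cv2.resize(c['frame'][190:280,350:440,::-1],None,fx=6,fy=6,interpolation=cv2.INTER_CUBIC))
E
```

```text
23.8 [ 560.2 -170.8   30.6] [-0.6 -0.4 -2.5] [ 0.06  0.14 -0.  ] 53.70197140239117 [-0.41  0.67  1.81  0.    0.66 -1.2 ]
psi 45.23185627726436
block 78.86732054219895 -200.61671036367946 H 49.37444001125854
```

View pics/s15.png

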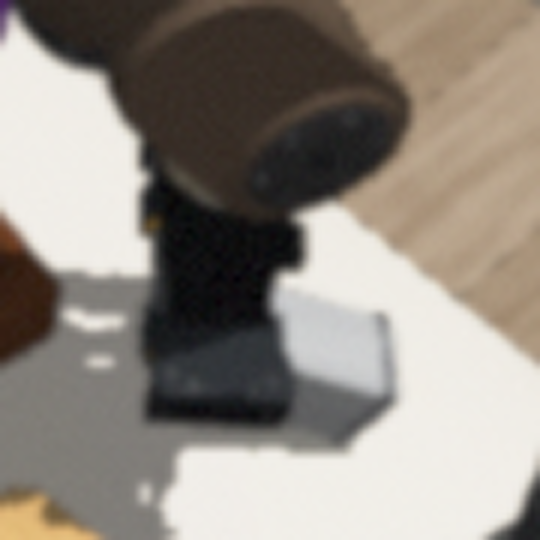

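No contact yet down to H=49, so the tilt must be about 70° (edge slopes here are about 0.26, also about 71°). I press a further 12 mm to bring it nearer level.

Request:
apply_moves(
  offset=[
    [0,0,-0.12],
    [0,0,-0.24],
    [0,0,-0.36],
    [0,0,-0.48],
    [0,0,-0.48],
  ],
  yaw=[0,0,0,0,0],
  jaw=[1,1,1,1,1],
)

```text
t: 24.48
eef_pos: [560.2, -170.6, 19.2]
tcp_rot: [2.423, 1.568, 1.642]
ft_force: [-3.3, 3.2, 4.2]
opening: 0.565
```

```bash
python3 st.py
```

```text
24.475 [ 560.2 -170.6   19.2] [-3.3  3.2  4.2] [ 0.23  0.23 -0.  ] 53.71761838604243 [-0.41  0.69  1.82  0.    0.63 -1.2 ]
psi 45.24727852558546
block 78.88456017226252 -200.3837942382825 H 38.02456695165198
```

Request:
apply_moves(
  offset=[
    [0,0,-0.1],
    [0,0,-0.2],
    [0,0,-0.28],
    [0,0,-0.28],
  ],
  yaw=[0,0,0,0],
  jaw=[1,1,1,1],
)

```text
t: 24.98
eef_pos: [560.2, -170.4, 12.5]
tcp_rot: [2.345, 1.568, 1.564]
ft_force: [-3.0, 3.6, 3.8]
opening: 0.566
```

```bash
python3 st.py; python3 - <<'E'
from h import *
c=cam('scene');cv2.imwrite('pics/s16.png',cv2.resize(c['frame'][190:280,350:440,::-1],None,fx=6,fy=6,interpolation=cv2.INTER_CUBIC))
E
```

```text
24.975 [ 560.2 -170.4   12.5] [-3.   3.6  3.8] [0.21 0.21 0.02] 53.755216802112244 [-0.41  0.7   1.82  0.    0.62 -1.2 ]
psi 45.25807653522744
block 78.82912652422918 -200.18315367063107 H 31.316790982585317
```

View pics/s16.png

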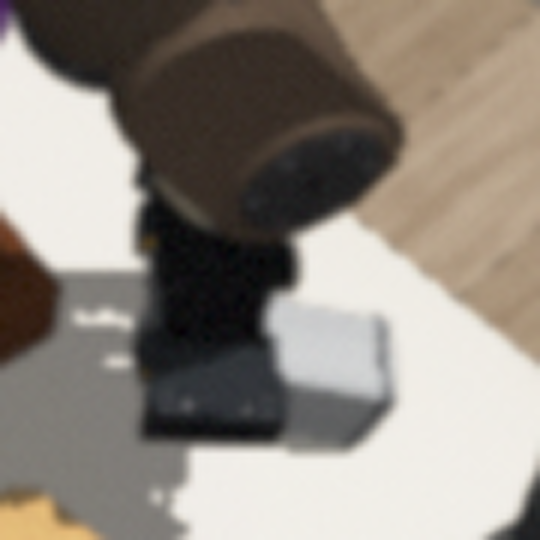

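Edge slopes are now about 0.17, so roughly 80°. I lift it well clear.

Request:
apply_moves(
  offset=[
    [0,0,0.2],
    [0,0,0.6],
    [0,0,1.2],
    [0,0,2.2],
    [0,0,3.4],
    [0,0,4.6],
    [0,0,5.8],
    [0,0,7],
    [0,0,8.2],
    [0,0,9.2],
    [0,0,9.8],
    [0,0,10],
    [0,0,10],
    [0,0,10],
    [0,0,10],
  ],
  yaw=[0,0,0,0,0,0,0,0,0,0,0,0,0,0,0],
  jaw=[1,1,1,1,1,1,1,1,1,1,1,1,1,1,1],
)

```text
t: 26.9
eef_pos: [560.0, -170.4, 261.8]
tcp_rot: [2.74, 1.568, 1.959]
ft_force: [0.3, 0.3, -3.2]
opening: 0.569
```

```bash
python3 st.py; python3 - <<'E'
from h import *
c=cam('scene');cv2.imwrite('pics/s17.png',cv2.resize(c['frame'][120:270,310:460,::-1],None,fx=4,fy=4,interpolation=cv2.INTER_CUBIC))
s=env.state();G=s['eef_pos']+[0,0,18.8];a=np.radians(-44.8);h=np.array([np.cos(a),np.sin(a),0]);n=np.array([-h[1],h[0],0])
for th in (60,70,75,80,85,90):
  t=np.radians(th);d=h*np.sin(t)-np.array([0,0,1])*np.cos(t);u=h*np.cos(t)+np.array([0,0,1])*np.sin(t)
  P=G-27*n+27*u;p,q=proj(c,P+30*d),proj(c,P+100*d);print(th,((q-p)[1]/(q-p)[0]).round(3))
c=cam('wrist');cv2.imwrite('pics/w17.png',cv2.resize(c['frame'][170:340,220:420,::-1],None,fx=4,fy=3.5,interpolation=cv2.INTER_CUBIC))
E
```

```text
26.9 [ 560.  -170.4  261.8] [ 0.3  0.3 -3.2] [0.03 0.07 0.02] 54.09291121346179 [-0.41  0.39  1.6   0.    1.16 -1.2 ]
psi 45.25350200151943
block 78.65880576531934 -200.17407327092587 H 280.6001591820612
60 0.45
70 0.293
75 0.226
80 0.164
85 0.105
90 0.049
```

View pics/s17.png

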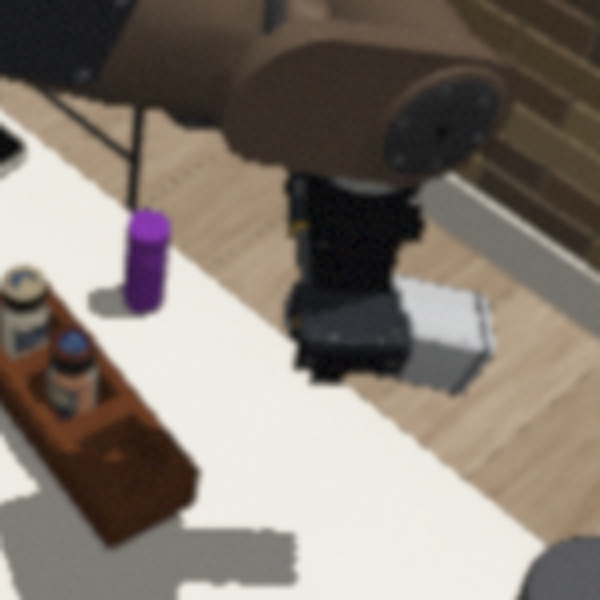

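View pics/w17.png

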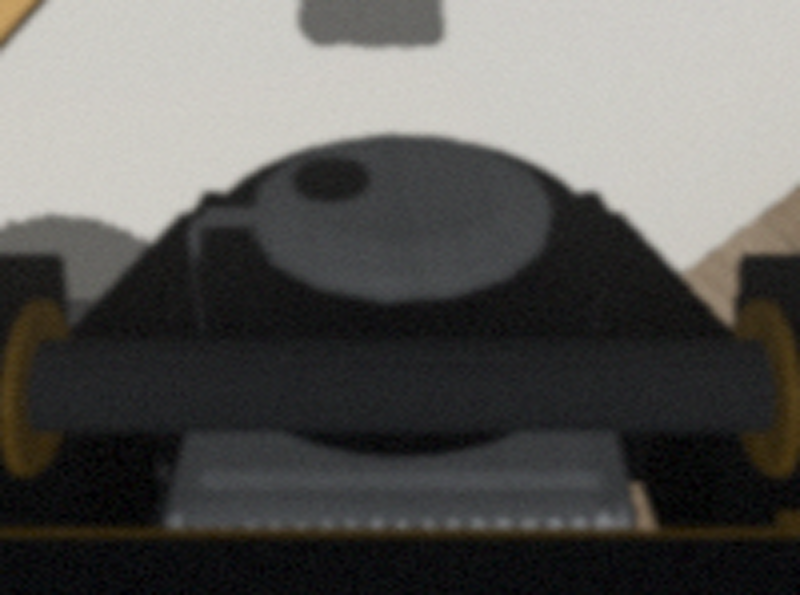

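The lid disc is now fully visible with aspect about 0.63, which gives about 73° from vertical. The edge slopes say 75–80°. The ring line still points at the front side, the jars are standing and nothing is near the shaker. I hand in.

```bash
python3 - <<'E'
from h import *
s=env.state();print(s['t'],np.abs(s['qvel']).max());print(env.job_done())
E
```

```text
27.0 0.003112575530104613
the job is handed in; nothing more can be done
None
```

The shaker is handed in locked, on its side and held in the gripper, at t = 27.0 s of the 43 s allowed. The hand-in gave no verdict.

**What I did:**
- I turned the ring clockwise to its stop while the shaker stood in its well. The torque rose to about 0.34 N m, and the ring's line lay over the front mark.
- I gripped the steel body across the row and drew it straight up.
- The moves cannot pitch the tool, so I tipped the shaker inside the pads. I pushed it against the block's fixed long edge, then pressed its foot lightly on the clear table, and lifted it away.

**Last checks:**
- **Tilt:** about 73° from vertical by the lid ellipse and 75–80° by the edge slopes, so roughly 10–17° off level. The two measures disagreed by a few degrees throughout. Before the table press they read 61° and 66°, and that thin margin is why I added the press.
- **Hold:** the gripper opening was 54 mm, and the measured force was about the shaker's weight. The arm was still, with joint speeds under 0.004 rad/s.
- **Height and clearance:** the grip is 280 mm above the table, with foot and lid well over 130 mm. Nothing is near the shaker.
- **Jars:** both spice jars are standing in their wells.
- **Slip:** during the edge push the shaker slid about 20 mm in the pads towards its foot, so the pads now sit near the top of the flat faces. It showed no visible creep over a one-second hold before the table press; I did not repeat that check afterwards.

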